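# Capsule held ready over the coffee machine's drawer

### The arm

A 7-joint arm with a two-finger parallel gripper is mounted at the origin on a cart in front of the work surface, level with it; the furniture and walls round the work are solid. World frame = base frame: x ahead of the robot, y to its left, z up, the work surface at z = 0. Lengths are in mm, angles in rad, forces in N, time in s.
With the tool pointing down it reaches from about 400 to 875 mm from the base axis. Payload 4.4 kg.
Tool frame: the origin (TCP) lies between the finger pads; the fingertips stand 11 mm ahead of it and the grasp point (between the pads) lies 8 mm behind it; y points along the fingers, x is the direction in which the jaws open and shut, and the axes are right-handed (so a half turn about y gives the same grasp; the last joint's range is limited). The gripper opens to 85 mm and grips with 20 to 120 N. Pads are 22 mm wide; open, the fingers measure 114 mm over their backs; the gripper's body (76 mm by 85 mm) begins 54 mm behind the grasp point. The pads swing forward as they close: fully open they stand 13 mm farther back than shut.
Start: joints at [-1.277, 0.628, 0.038, 1.517, -0.027, 0.996, -0.02], TCP at [228.834, 608.402, 242.313] pointing down, gripper open.
Joint ranges: [-3.06, 3.06], [-0.37, 2.12], [-1.25, 1.32], [0.18, 2.47], [-1.1, 4.24], [0.23, 1.98], [-2.94, 2.94]. Speed limits (rad/s): [2.57, 2.57, 3.14, 3.14, 3.14, 3.14, 3.14].

### API

Orientations are given as [roll, pitch, yaw] about the fixed x, y, z axes, in that order (R = Rz(yaw) Ry(pitch) Rx(roll)).
In Python, from cell import * gives the robot as it stands.
- The arm moves only by the shell command python3 -m jog 'ROWS'. ROWS is JSON, a list of rows, each an object of numbers: "x", "y", "z": the shift along the tool's x, y, z in mm; "ax", "ay", "az": the turn, a rotation vector about the tool's x, y, z in rad; "grip": the finger opening in mm, from 0 to 85.4. In form: [{"x": .., "y": .., "z": .., "ax": .., "ay": .., "az": .., "grip": ..}, ...]. A call has 1 to 5 rows; each row is the pose to reach, as a shift and turn from the pose commanded when the call began, along the tool's axes at that moment; what a row does not reach only later rows make up. A row lasts 1/10 s, in which the tool goes at most 50 mm and 8.59 degrees, less where a joint would pass 70% of its speed; a pose out of reach is approached as far as the arm can. A call with a gripper value outside its range is refused whole. The fingers move at their own pace and stop on an object; the grip force is fixed at half the most. Time passes only in rows, so rows that repeat a pose let the fingers close. It gives the time, the measured TCP pose, the force and the opening at its end, in the units of the state.
- read_state(): the state, without advancing time (a new reading comes with each control period).
- get_image(name): name is "side" or "top"; returns a dict with "color" (480x640x3 uint8, red, green, blue), "vfov" (degrees; the focal length in pixels is half the picture's height over the tangent of half this angle, whatever the lens; pixels are square), "cx", "cy" (the principal point, pixels), "camera_from_world" (4x4, takes a point from world to camera coordinates). Camera axes: x right, y down, z forward; pixel columns grow to the right and rows downward; lengths in mm; the calibration is good to about 2 mm. A picture is of the moment at which its call begins. There is no depth.
- finish_job(): hands the job in, once; it reports no verdict.
The state is a dict: "clock": time; "qpos": joint angles; "qd": joint speeds; "tau": joint torques, N m; "eef_pos": TCP position; "tool_rot": TCP orientation; "force": force on the tool from outside, world axes, zero at the start; "torque": the same for the moment, N m; "width": finger opening in mm.
Only numpy, scipy, OpenCV 4.12 (cv2) and the standard library are available. Lean on these libraries where they do the work, as an engineer would, in place of code of your own. Each camera call takes 0.05 s, during which the arm holds its last target.

### The job

The coffee machine is still heating up, so get its next capsule ready: pull the machine's capsule drawer all the way out by its handle, then pluck the tall capsule from the tray, leaving the two short ones in their pockets. Carry it across without disturbing the glasses, the mills and the other things standing about, and finish while still holding it, level and centred over the empty seat of the drawer, about a centimetre above the drawer's top and not touching the machine, ready to be dropped in.

Things in the scene. Friction and masses are not known exactly. Their poses are not given: they have to be found in the camera images.
- handle (a point): Middle of the capsule drawer's handle on the coffee machine: black level round bar, 20 mm thick, 62 mm long, pointing out of the machine's front towards the robot, 115 mm above the worktop; the point is on its axis. Axes: x along the bar into the machine, y left, z up. Shut, the machine's head (125 mm wide, top 165 mm up) begins 44 mm behind it; below is only the worktop.
- carrier (a joint): How far the capsule drawer is pulled out of the machine (m): 0 shut, 0.090 at its end stop. It slides level along minus x of handle (out of the machine, towards the robot), needs about 2 N and stays where it is left.
- seat (a point): The drawer's seat, moving with it: centre of the floor of a round recess that takes a capsule's flange, 118 mm above the worktop, 88 mm behind handle, same axes. The recess is 7 mm deep up to the drawer's flat top face, 49 mm wide at the floor, bevelled to 58 mm at the mouth. Drawer fully out: 46 mm in front of the machine's head; shut: hidden inside it.
- machine: The capsule coffee machine, dark metal, 125 mm wide, 200 mm deep, fixed; a head 90 mm deep in front (top 165 mm up), a tower 259 mm tall behind it; a white cup stands on its drip tray. Wall cabinets with handles hang above it, from x = 0.58 m and 0.47 m up. Origin: centre of its underside, x to its back (away from the robot), y to its left, z up.
- tray: Flat bamboo capsule tray, 72 x 232 mm and 12 mm thick, fixed, with four round pockets 49 mm wide and 7 mm deep in one row along its y at -81, -27, +27 and +81 mm; one pocket is empty. Origin: centre of its underside, y along its long side, z up.
- capsule_tall: The tall capsule: an aluminium coffee capsule, 36 mm high, standing in one of the tray's pockets with its flange down. Flange 46 mm wide and 3 mm thick at the bottom; above it the round body, 39 mm wide tapering to 36 mm, flat on top. 20 g. Its underside lies 5 mm above the worktop, so the body stands 29 mm proud of the tray. Origin: centre of its underside, z up. Its yaw means nothing.
- capsule_short_1: A short capsule, same as the tall one but only 21 mm high, in another pocket. Origin: centre of its underside, z up.
- capsule_short_2: The other short capsule, 21 mm high, in another pocket. Origin: centre of its underside, z up.
- glass_1: Drinking glass, 81 mm wide, 91 mm tall, standing loose between tray and machine. Origin: centre of its underside, z up.
- glass_3: Another drinking glass, 81 mm wide, 91 mm tall, standing loose between tray and machine. Origin: centre of its underside, z up.
- mill_1: Dark wooden pepper mill, 58 mm wide, 150 mm tall, standing loose between tray and machine. Origin: centre of its underside, z up.
- jigger: Brass spirit measure of hourglass shape, 49 mm wide, 82 mm tall, standing loose between tray and machine, farther back. Origin: centre of its underside, z up.
- tin_1: Food tin, 57 mm wide, 72 mm tall, standing loose behind the tray. Origin: centre of its underside, z up.
- mill_2: Salt shaker of glass with a metal cap, 44 mm wide, 90 mm tall, standing loose behind the tray. Origin: centre of its underside, z up.
There are look-alikes about, which are no part of the job. What is shaped like the capsule_tall but blue or yellow is not meant.

How it is judged (in metres and radians):
On the way, in this order (a step that is already met when the one before it is completed fails the run):
1. the capsule drawer is pulled all the way out (value of joint carrier above 0.08 m), for 0.2 s.
2. the tall capsule is lifted clear of the tray in the fingers (z of capsule_tall in the frame of tray above 0.04 m and contact force between the fingers and capsule_tall above 0.5 N), for 0.2 s.
At the end, for the whole second after the job is handed in: Drawer out by over 80 of its 90 mm; the tall capsule held in the fingers, within 6 mm of the seat's axis and 0.12 rad of upright, its underside 2 to 23 mm above the drawer's top face (9 to 30 mm above seat), not touching the machine, at rest (value of joint carrier above 0.08 m and z of capsule_tall in the frame of seat between 0.009 and 0.03 m and horizontal distance between capsule_tall and seat below 0.006 m and angle between capsule_tall's own z axis and vertical below 0.12 rad and contact force between the fingers and capsule_tall above 0.5 N and contact force between capsule_tall and machine below 0.05 N and linear speed of capsule_tall below 0.02 m/s); the arm keeps its last pose, push and grip.
It fails at once if a glass, mill, measure, tin or shaker standing about is moved more than 20 mm (distance of any of glass_1, glass_3, mill_1, jigger, tin_1, mill_2 from where it was at the start of the episode above 0.02 m).
It fails at once if a short capsule is moved more than 12 mm (distance of any of capsule_short_1, capsule_short_2 from where it was at the start of the episode above 0.012 m).
It also fails if it takes over 56 s, if anything falls off the work surface, if the arm or the gripper's body presses on something with over 40 N, if the wrist force passes 120 N, or if a joint passes its speed limit or range.

## Working session

There is one attempt and no reset: what is moved stays moved. The work goes in short steps, Python scripts to look and compute and a shell command to move; the robot and the scene stay as the last step left them, time stands still between calls to the robot, and variables do not carry over. Pictures are saved under pics/ and viewed, and the job is handed in when it is done.

```bash
ls -la; mkdir -p pics; python3 - <<'E'
from cell import *
import cv2
s=read_state(); print(s)
for n in("side","top"):
    im=get_image(n); cv2.imwrite(f"pics/{n}0.png",im["color"][:,:,::-1]); print(n,im["vfov"],im["cx"],im["cy"],im["camera_from_world"].round(4).tolist() if hasattr(im["camera_from_world"],'round') else im["camera_from_world"])
E
```

```text
total 12
drwxr-xr-x  3 agent agent 4096 Dec  6 08:13 .
drwxr-xr-x 23 root  root  4096 Dec  6 08:13 ..
drwxr-xr-x  2 agent agent 4096 Dec  6 08:13 pics
{'clock': 0.0, 'qpos': array([-1.27681812,  0.62934322,  0.03846292,  1.51838522, -0.02697029,
        0.99630233, -0.01996828]), 'qd': array([ 3.62996756e-04,  7.35687307e-04, -5.71661397e-04,  5.35701886e-04,
        8.32668219e-04,  5.83510948e-05, -3.80916438e-04]), 'tau': array([-3.26941590e-04, -5.63409984e+01,  1.22618381e+00, -1.93450087e+01,
        1.10376332e-02,  1.04814721e-02,  1.02264633e-05]), 'eef_pos': array([228.61937202, 607.81140166, 241.38584701]), 'tool_rot': array([-1.57085912,  0.00191864,  1.2110486 ]), 'force': array([ 1.09642127,  0.47259912, -0.01778891]), 'torque': array([-0.0031717 , -0.01236016,  0.03324349]), 'width': 85.47158530858381}
side 51.68136754055786 316.43909027551365 235.78399768050272 [[0.989, -0.1469, -0.0179, -531.2665], [-0.0787, -0.4196, -0.9043, 92.3813], [0.1253, 0.8957, -0.4266, 1150.8814], [0.0, 0.0, 0.0, 1.0]]
top 45.332693267760945 325.55195527919807 243.01136912651333 [[-0.0192, -0.9996, 0.0191, -64.0045], [-0.9949, 0.0172, -0.0996, 537.8224], [0.0993, -0.0209, -0.9948, 1491.1136], [0.0, 0.0, 0.0, 1.0]]
```

View pics/side0.png

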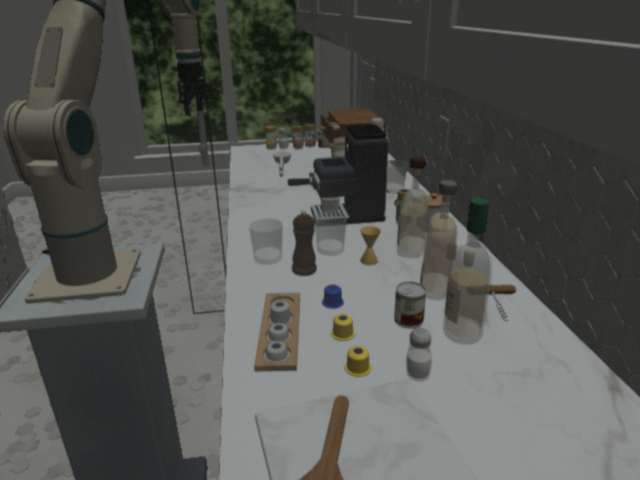

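View pics/top0.png

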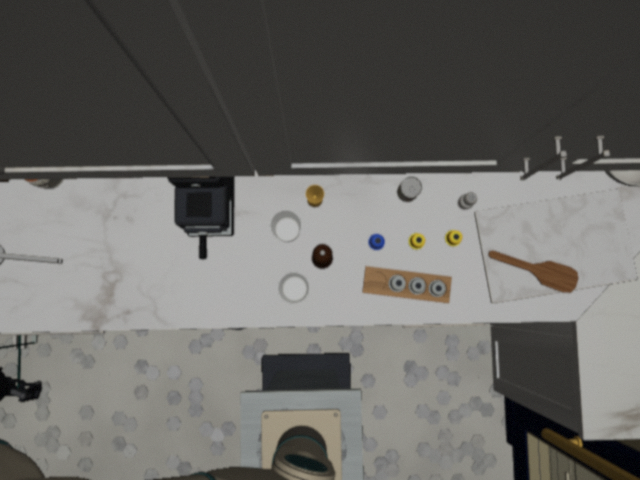

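The side view shows the machine at about (350,180), its drawer handle at (300,182) and the tray at (280,330), with capsules at (280,312), (278,332) and (277,350). The top view shows the handle at (203,247) and the tray capsules at (398,283), (418,286) and (438,288). I'll zoom in.

```bash
cat > h.py <<'E'
from cell import *
import cv2, numpy as np
from scipy.optimize import least_squares
def cam(im):
    T=np.array(im["camera_from_world"]); f=240/np.tan(np.radians(im["vfov"])/2)
    K=np.array([[f,0,im["cx"]],[0,f,im["cy"]],[0,0,1]]); return K,T
def proj(c,P):
    K,T=c; P=np.atleast_2d(P); q=P@T[:3,:3].T+T[:3,3]; q=q@K.T; return q[:,:2]/q[:,2:]
def onz(c,uv,z):
    K,T=c; d=T[:3,:3].T@np.linalg.solve(K,[uv[0],uv[1],1]); o=-T[:3,:3].T@T[:3,3]
    return o+d*(z-o[2])/d[2]
def tri(ca,a,cb,b):
    P=cv2.triangulatePoints(ca[0]@ca[1][:3],cb[0]@cb[1][:3],np.float64(a).reshape(2,1),np.float64(b).reshape(2,1)); return (P[:3]/P[3]).ravel()
def crop(im,x0,y0,w,h,s,name):
    c=cv2.resize(im["color"][y0:y0+h,x0:x0+w,::-1],None,fx=s,fy=s,interpolation=cv2.INTER_CUBIC); cv2.imwrite("pics/"+name,np.clip(c.astype(float)*1.6,0,255).astype(np.uint8))
E
python3 - <<'E'
from h import *
for n,r,m in(("top",(355,255,105,55,7),(165,170,80,100,6)),("side",(245,280,70,100,6),(280,120,120,120,5))):
    im=get_image(n); crop(im,*r,n+"_tray.png"); crop(im,*m,n+"_mach.png")
E
```

```text
(no output)
```

View pics/top_tray.png

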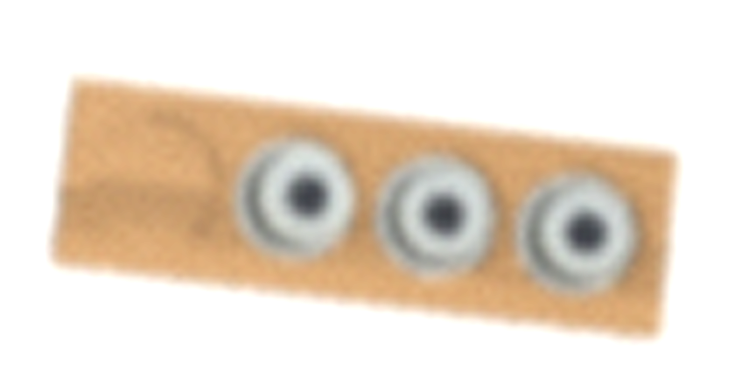

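View pics/side_tray.png

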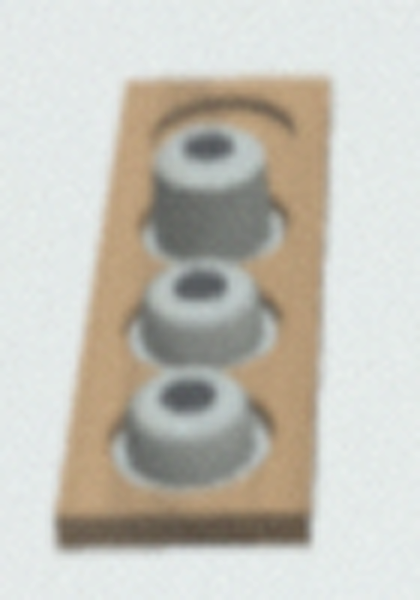

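View pics/top_mach.png

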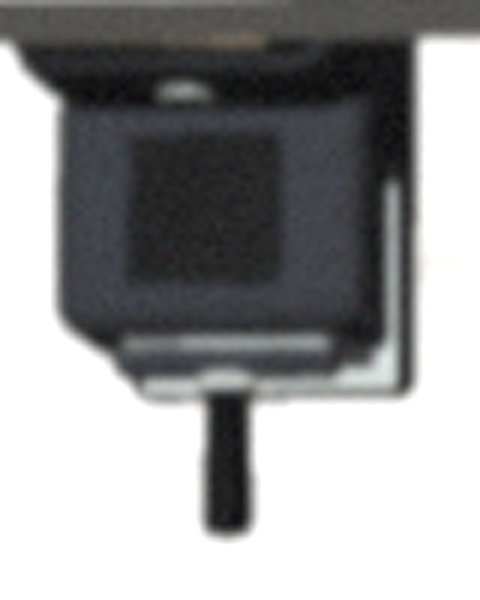

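View pics/side_mach.png

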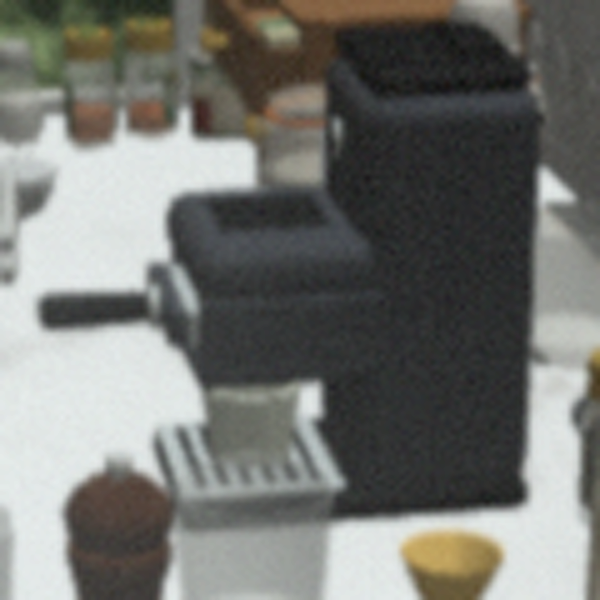

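```bash
python3 - <<'E'
from h import *
np.set_printoptions(precision=1,suppress=True)
t=cam(get_image("top")); s=cam(get_image("side"))
o=-0.43
T=lambda x,y:(355+x/7+o,255+y/7+o); S=lambda x,y:(245+x/6+o,280+y/6+o)
for n,a,b in(("tall",T(307,197),S(208,146)),("s1",T(443,214),S(200,285)),("s2",T(586,232),S(188,396)),
  ("c_far_r",T(74,80),S(332,78)),("c_far_l",T(54,262),S(127,80)),("c_near_r",T(676,154),S(311,515)),("c_near_l",T(657,335),S(57,515))):
    P=tri(t,a,s,b); print(n,P,"reproj",proj(t,P)[0]-a,proj(s,P)[0]-b)
TM=lambda x,y:(165+x/6+o,170+y/6+o); SM=lambda x,y:(280+x/5+o,120+y/5+o)
for n,a,b in(("hend",TM(228,533),SM(42,312)),("hroot",TM(228,388),SM(150,306))):
    P=tri(t,a,s,b); print(n,P,"reproj",proj(t,P)[0]-a,proj(s,P)[0]-b)
    print(onz(t,a,115),onz(s,b,115))
# top view z-known for capsules
for n,a,z in(("tall",T(307,197),41),("s1",T(443,214),26),("s2",T(586,232),26)): print(n,onz(t,a,z))
for n,a,z in(("tall",S(208,146),41),("s1",S(200,285),26),("s2",S(188,396),26)): print(n,onz(s,a,z))
# obstacles in top/ side
for n,a,z in (("glass1",(286,227),91),("glass3",(294,288),91),("mill1",(321,256),150),("jig",(315,195),82),("tin",(409,187),72),("mill2",(467,200),90),("blue",(376,241),36)): print(n,onz(t,a,z))
E
```

```text
tall [ 427.4 -261.4   41.6] reproj [-0.   0.2] [ 0.3 -0. ]
s1 [ 420.3 -314.7   26.3] reproj [-0.   0.3] [ 0.5 -0. ]
s2 [ 412.6 -368.5   26.3] reproj [0.  0.3] [ 0.5 -0. ]
c_far_r [ 475.2 -178.5   11.1] reproj [ 0.  -0.1] [-0.2  0. ]
c_far_l [ 405.2 -168.9   12.2] reproj [0.  0.3] [ 0.5 -0. ]
c_near_r [ 442.6 -407.4   10.7] reproj [ 0. -0.] [-0.  0.]
c_near_l [ 373.2 -397.1   12. ] reproj [0.  0.3] [ 0.7 -0.1]
hend [494.5 232.7 115.9] reproj [-0.   0.1] [ 0.1 -0. ]
[494.8 232.9 115. ] [494.4 235.3 115. ]
hroot [554.8 233.  115.2] reproj [-0.   0.1] [ 0.1 -0. ]
[555. 233. 115.] [554.6 233.5 115. ]
tall [ 427.9 -261.5   41. ]
s1 [ 421.  -314.8   26. ]
s2 [ 413.2 -368.6   26. ]
tall [ 426.8 -260.6   41. ]
s1 [ 419.4 -314.3   26. ]
s2 [ 411.7 -368.    26. ]
glass1 [572.7  27.   91. ]
glass3 [418.2   8.9  91. ]
mill1 [492.9 -59.6 150. ]
jig [655.5 -47.9  82. ]
tin [ 674.5 -292.4   72. ]
mill2 [ 634.9 -437.4   90. ]
blue [ 538.7 -206.6   36. ]
```

The triangulated points agree with the text: tall capsule top at (427, -261, 41.6), handle axis at y≈233 and z≈115, x from about 494 to 556. I'll add a helper that turns a target pose into tool-axis shifts.

```bash
cat >> h.py <<'E'
from scipy.spatial.transform import Rotation as Rn
def goal(p,yaw_deg):
    s=read_state(); R=Rn.from_euler('xyz',s['tool_rot'])
    G=Rn.from_euler('xyz',[-np.pi/2,0,np.radians(yaw_deg)])
    np.set_printoptions(precision=3,suppress=True)
    print("clk",s['clock'],"pos",s['eef_pos'],"rot",s['tool_rot'],"w",s['width'],"F",s['force'])
    print("shift",(R.inv().apply(np.array(p)-s['eef_pos'])).round(1),"turn",(R.inv()*G).as_rotvec().round(3))
E
python3 -c "
from h import *
goal([508,233,230],90)"
```

```text
clk 0.3 pos [228.735 608.245 241.998] rot [-1.571  0.001  1.211] w 85.2665460926261 F [0.324 0.896 0.691]
shift [-252.9   12.1 -393.5] turn [-0.    -0.36  -0.001]
```

```bash
python3 -m jog '[{"x":-126,"y":6,"z":-197,"ay":-0.36,"grip":85},{"x":-126,"y":6,"z":-197,"ay":-0.36,"grip":85},{"x":-126,"y":6,"z":-197,"ay":-0.36,"grip":85},{"x":-190,"y":9,"z":-295,"ay":-0.36,"grip":85},{"x":-190,"y":9,"z":-295,"ay":-0.36,"grip":85}]'; python3 -c "
from h import *
goal([508,233,230],90)"
```

```text
clk 0.3 pos [228.735 608.245 241.998] rot [-1.571  0.001  1.211] w 85.2665460926261 F [0.324 0.896 0.691]
shift [-252.9   12.1 -393.5] turn [-0.    -0.36  -0.001]$[0]: bad value
```

```bash
python3 -m jog '[{"x":-126,"y":6,"z":-197,"ax":0,"ay":-0.36,"az":0,"grip":85},{"x":-126,"y":6,"z":-197,"ax":0,"ay":-0.36,"az":0,"grip":85},{"x":-126,"y":6,"z":-197,"ax":0,"ay":-0.36,"az":0,"grip":85},{"x":-190,"y":9,"z":-295,"ax":0,"ay":-0.36,"az":0,"grip":85},{"x":-190,"y":9,"z":-295,"ax":0,"ay":-0.36,"az":0,"grip":85}]'; python3 -c "
from h import *
goal([508,233,230],90)"
```

```text
clock: 0.8
eef_pos: [379.1, 406.1, 236.0]
tool_rot: [-1.571, -0.0, 1.571]
force: [-0.0, 0.4, -0.0]
width: 84.8
clk 0.8 pos [379.078 406.145 235.972] rot [-1.571 -0.     1.571] w 84.793695850162 F [-0.045  0.446 -0.01 ]
shift [-173.2    6.  -128.9] turn [0. 0. 0.]
```

```bash
python3 -m jog '[{"x":-173,"y":6,"z":-129,"ax":0,"ay":0,"az":0,"grip":85},{"x":-173,"y":6,"z":-129,"ax":0,"ay":0,"az":0,"grip":85},{"x":-173,"y":6,"z":-129,"ax":0,"ay":0,"az":0,"grip":85},{"x":-173,"y":6,"z":-129,"ax":0,"ay":0,"az":0,"grip":85},{"x":-173,"y":6,"z":-129,"ax":0,"ay":0,"az":0,"grip":85}]'; python3 -m jog '[{"x":0,"y":0,"z":0,"ax":0,"ay":0,"az":0,"grip":85},{"x":0,"y":0,"z":0,"ax":0,"ay":0,"az":0,"grip":85}]'; python3 -c "
from h import *
goal([508,233,107],90)"
```

```text
clock: 1.3
eef_pos: [510.7, 228.4, 229.8]
tool_rot: [-1.573, 0.003, 1.562]
force: [0.1, 0.0, 0.2]
width: 85.1
clock: 1.5
eef_pos: [506.4, 236.0, 229.8]
tool_rot: [-1.57, -0.001, 1.571]
force: [-0.3, 1.5, -0.3]
width: 84.8
clk 1.5 pos [506.387 235.999 229.839] rot [-1.57  -0.001  1.571] w 84.79274392418485 F [-0.344  1.477 -0.295]
shift [ -3.1 122.8  -1.7] turn [-0.001  0.001  0.001]
```

```bash
python3 -m jog '[{"x":-2,"y":40,"z":-1,"ax":0,"ay":0,"az":0,"grip":85},{"x":-2,"y":80,"z":-1,"ax":0,"ay":0,"az":0,"grip":85},{"x":-2,"y":105,"z":-1,"ax":0,"ay":0,"az":0,"grip":85},{"x":-2,"y":123,"z":-1,"ax":0,"ay":0,"az":0,"grip":85},{"x":-2,"y":123,"z":-1,"ax":0,"ay":0,"az":0,"grip":85}]'; python3 -m jog '[{"x":0,"y":0,"z":0,"ax":0,"ay":0,"az":0,"grip":85},{"x":0,"y":0,"z":0,"ax":0,"ay":0,"az":0,"grip":85},{"x":0,"y":0,"z":0,"ax":0,"ay":0,"az":0,"grip":85}]'; python3 - <<'E'
from h import *
goal([508,233,107],90)
for n,r in(("top",(155,170,100,110,5)),("side",(260,100,130,110,5))): crop(get_image(n),*r,n+"_h1.png")
E
```

```text
clock: 2.0
eef_pos: [504.9, 234.8, 104.6]
tool_rot: [-1.565, 0.001, 1.575]
force: [-1.2, 0.2, -0.7]
width: 85.0
clock: 2.3
eef_pos: [508.6, 233.8, 108.2]
tool_rot: [-1.573, -0.001, 1.572]
force: [-0.2, 0.1, 0.3]
width: 85.1
clk 2.3 pos [508.619 233.784 108.189] rot [-1.573 -0.001  1.572] w 85.05336909205951 F [-0.162  0.105  0.283]
shift [-0.8  1.2  0.6] turn [0.002 0.001 0.001]
```

View pics/top_h1.png

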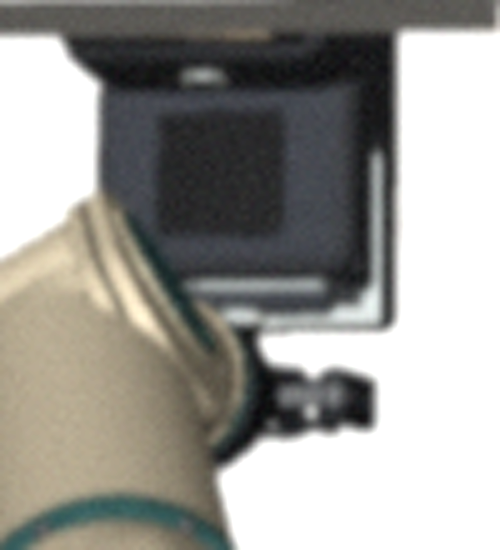

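View pics/side_h1.png

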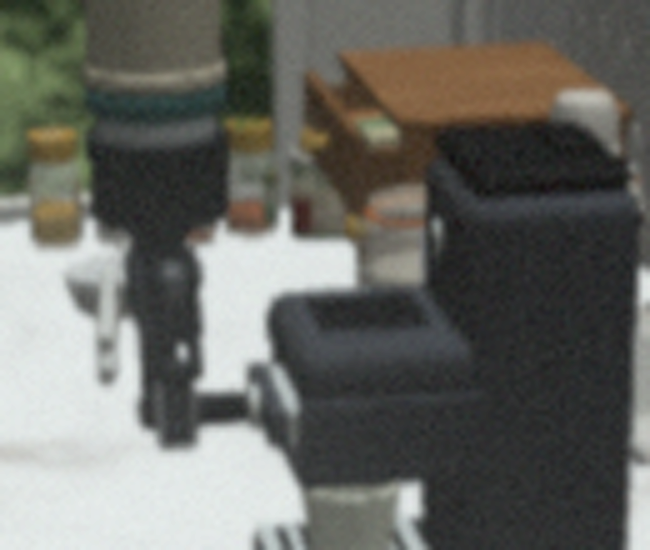

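The fingers straddle the outer part of the handle. In the side crop they are at about (170,405), level with the bar. Closing now.

```bash
for i in 1 2; do :; done; python3 -m jog '[{"x":-1,"y":1,"z":0,"ax":0,"ay":0,"az":0,"grip":10},{"x":-1,"y":1,"z":0,"ax":0,"ay":0,"az":0,"grip":10},{"x":-1,"y":1,"z":0,"ax":0,"ay":0,"az":0,"grip":10},{"x":-1,"y":1,"z":0,"ax":0,"ay":0,"az":0,"grip":10},{"x":-1,"y":1,"z":0,"ax":0,"ay":0,"az":0,"grip":10}]'; python3 -m jog '[{"x":0,"y":0,"z":0,"ax":0,"ay":0,"az":0,"grip":10},{"x":0,"y":0,"z":0,"ax":0,"ay":0,"az":0,"grip":10},{"x":0,"y":0,"z":0,"ax":0,"ay":0,"az":0,"grip":10},{"x":0,"y":0,"z":0,"ax":0,"ay":0,"az":0,"grip":10}]'
```

```text
clock: 2.9
eef_pos: [508.3, 233.5, 106.3]
tool_rot: [-1.572, -0.002, 1.572]
force: [-1.1, 4.7, -0.3]
width: 19.1
clock: 3.3
eef_pos: [508.3, 233.5, 106.2]
tool_rot: [-1.572, -0.002, 1.572]
force: [-0.1, 5.0, 2.3]
width: 18.8
```

Width is about 19 mm, so the bar is gripped. I'll pull 90 mm along −x, which is tool +z, and go slightly beyond.

```bash
python3 -m jog '[{"x":0,"y":0,"z":15,"ax":0,"ay":0,"az":0,"grip":10},{"x":0,"y":0,"z":30,"ax":0,"ay":0,"az":0,"grip":10},{"x":0,"y":0,"z":45,"ax":0,"ay":0,"az":0,"grip":10},{"x":0,"y":0,"z":60,"ax":0,"ay":0,"az":0,"grip":10},{"x":0,"y":0,"z":70,"ax":0,"ay":0,"az":0,"grip":10}]'; python3 -m jog '[{"x":0,"y":0,"z":8,"ax":0,"ay":0,"az":0,"grip":10},{"x":0,"y":0,"z":14,"ax":0,"ay":0,"az":0,"grip":10},{"x":0,"y":0,"z":19,"ax":0,"ay":0,"az":0,"grip":10},{"x":0,"y":0,"z":21,"ax":0,"ay":0,"az":0,"grip":10},{"x":0,"y":0,"z":21,"ax":0,"ay":0,"az":0,"grip":10}]'
```

```text
clock: 3.8
eef_pos: [438.9, 233.8, 106.3]
tool_rot: [-1.574, -0.003, 1.572]
force: [2.6, 6.6, -2.4]
width: 18.9
clock: 4.3
eef_pos: [422.8, 233.9, 106.4]
tool_rot: [-1.581, -0.005, 1.57]
force: [9.5, 5.0, -8.4]
width: 19.2
```

```bash
python3 -m jog '[{"x":0,"y":0,"z":0,"ax":0,"ay":0,"az":0,"grip":10},{"x":0,"y":0,"z":0,"ax":0,"ay":0,"az":0,"grip":10}]'; python3 - <<'E'
from h import *
for n,r in(("top",(155,170,100,110,5)),("side",(260,100,130,110,5))): crop(get_image(n),*r,n+"_h2.png")
E
```

```text
clock: 4.5
eef_pos: [422.8, 233.9, 106.4]
tool_rot: [-1.581, -0.005, 1.57]
force: [9.9, 5.2, -8.3]
width: 18.4
```

View pics/side_h2.png

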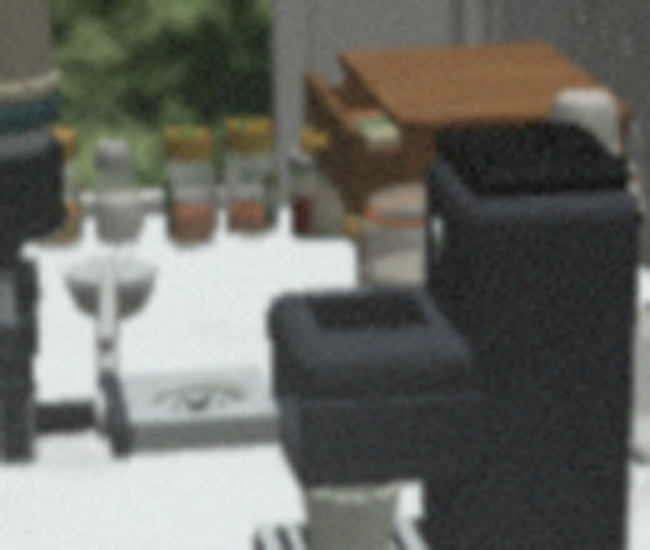

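```bash
python3 -m jog '[{"x":0,"y":0,"z":4,"ax":0,"ay":0,"az":0,"grip":10},{"x":0,"y":0,"z":6,"ax":0,"ay":0,"az":0,"grip":10},{"x":0,"y":0,"z":6,"ax":0,"ay":0,"az":0,"grip":10}]'
```

```text
clock: 4.9
eef_pos: [422.8, 234.0, 106.5]
tool_rot: [-1.591, -0.008, 1.568]
force: [22.9, 3.3, -21.3]
width: 18.8
```

It's at the end stop: the force rises while nothing moves. I'll relax the pull, open and lift away.

```bash
python3 -m jog '[{"x":0,"y":0,"z":-9,"ax":0,"ay":0,"az":0,"grip":10},{"x":0,"y":0,"z":-9,"ax":0,"ay":0,"az":0,"grip":80},{"x":0,"y":0,"z":-9,"ax":0,"ay":0,"az":0,"grip":80},{"x":0,"y":0,"z":-9,"ax":0,"ay":0,"az":0,"grip":80},{"x":0,"y":0,"z":-9,"ax":0,"ay":0,"az":0,"grip":80}]';python3 -m jog '[{"x":0,"y":0,"z":0,"ax":0,"ay":0,"az":0,"grip":80},{"x":0,"y":-20,"z":0,"ax":0,"ay":0,"az":0,"grip":80},{"x":0,"y":-60,"z":0,"ax":0,"ay":0,"az":0,"grip":80},{"x":0,"y":-100,"z":0,"ax":0,"ay":0,"az":0,"grip":80},{"x":0,"y":-130,"z":0,"ax":0,"ay":0,"az":0,"grip":80}]'; python3 -c "
from h import *
goal([427,-261,220],-8)"
```

```text
clock: 5.4
eef_pos: [419.5, 231.2, 105.8]
tool_rot: [-1.57, 0.001, 1.571]
force: [0.2, 0.2, 0.7]
width: 75.6
clock: 5.9
eef_pos: [420.2, 232.0, 238.1]
tool_rot: [-1.572, -0.001, 1.571]
force: [0.7, 0.8, 0.3]
width: 79.9
clk 5.9 pos [420.231 231.954 238.103] rot [-1.572 -0.001  1.571] w 79.86934875318335 F [0.7   0.836 0.315]
shift [-493.    17.7   -6.6] turn [0.    1.711 0.002]
```

```bash
python3 -m jog '[{"x":-45,"y":0,"z":0,"ax":0,"ay":0.15,"az":0,"grip":85},{"x":-90,"y":0,"z":-2,"ax":0,"ay":0.3,"az":0,"grip":85},{"x":-135,"y":0,"z":-3,"ax":0,"ay":0.45,"az":0,"grip":85},{"x":-180,"y":0,"z":-4,"ax":0,"ay":0.6,"az":0,"grip":85},{"x":-220,"y":0,"z":-5,"ax":0,"ay":0.72,"az":0,"grip":85}]'; python3 -c "
from h import *
goal([427,-261,220],-8)
for n,r in(("top",(155,170,100,110,5)),("side",(260,100,130,110,5))): crop(get_image(n),*r,n+"_h3.png")
"
```

```text
clock: 6.4
eef_pos: [424.5, 9.7, 236.1]
tool_rot: [-1.571, 0.0, 0.845]
force: [0.7, -0.5, -0.4]
width: 84.8
clk 6.4 pos [424.458   9.72  236.095] rot [-1.571  0.     0.845] w 84.84049757472856 F [ 0.678 -0.47  -0.374]
shift [-200.7   16.2 -181.6] turn [0.    0.984 0.   ]Traceback (most recent call last):
  File "<string>", line 4, in <module>
    for n,r in((top,(155,170,100,110,5)),(side,(260,100,130,110,5))): crop(get_image(n),*r,n+_h3.png)
                ^^^
NameError: name 'top' is not defined
```

```bash
python3 -m jog '[{"x":-34,"y":0,"z":-31,"ax":0,"ay":0.15,"az":0,"grip":85},{"x":-67,"y":0,"z":-61,"ax":0,"ay":0.3,"az":0,"grip":85},{"x":-100,"y":0,"z":-91,"ax":0,"ay":0.45,"az":0,"grip":85},{"x":-134,"y":4,"z":-121,"ax":0,"ay":0.6,"az":0,"grip":85},{"x":-167,"y":8,"z":-151,"ax":0,"ay":0.74,"az":0,"grip":85}]'; python3 - <<'E'
from h import *
goal([427,-261,160],-8)
for n,r in(("top",(155,170,100,110,5)),("side",(260,100,130,110,5))): crop(get_image(n),*r,n+"_h3.png")
E
```

```text
clock: 6.9
eef_pos: [428.1, -214.9, 228.0]
tool_rot: [-1.571, -0.0, 0.105]
force: [1.4, -0.2, -0.9]
width: 85.0
clk 6.9 pos [ 428.097 -214.852  228.001] rot [-1.571 -0.     0.105] w 84.99314665566322 F [ 1.412 -0.162 -0.907]
shift [ -6.   68.  -45.8] turn [-0.     0.245  0.   ]
```

View pics/top_h3.png

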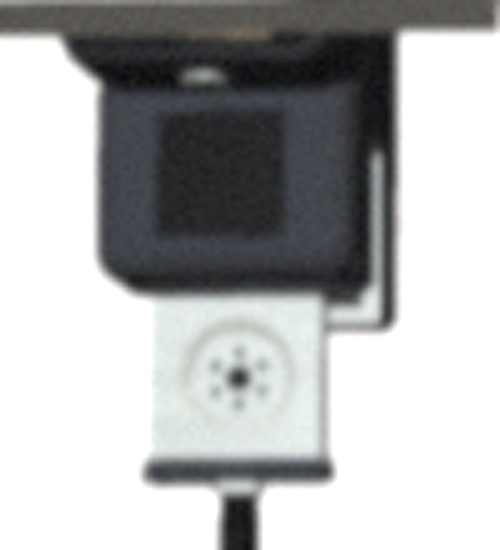

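View pics/side_h3.png

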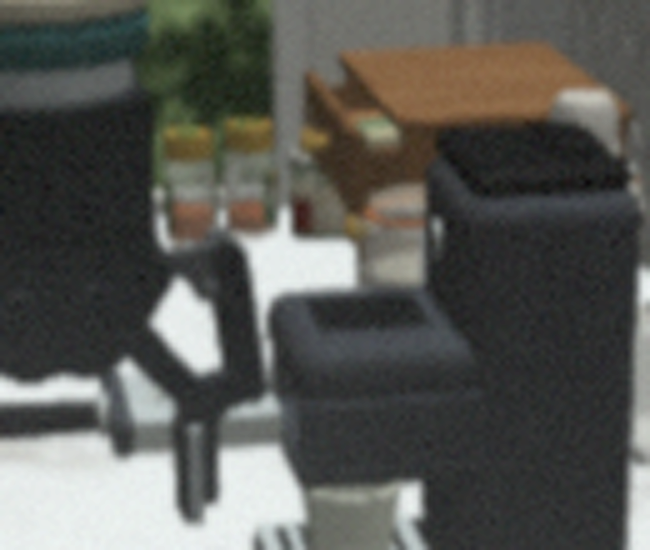

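The drawer is out. The seat's centre hole is at crop (238,377) in the top view, about pixel (202.2,245), and at (198,402) in the earlier side crop. I'll triangulate it.

```bash
python3 - <<'E'
from h import *
np.set_printoptions(precision=1,suppress=True)
t=cam(get_image("top")); s=cam(get_image("side")); o=-.4
a=(155+238/5+o,170+377/5+o); b=(260+198/5+o,100+402/5+o)
P=tri(t,a,s,b); print(P,proj(t,P)-a,proj(s,P)-b,onz(t,a,118),onz(s,b,118))
goal([427,-261,160],-8)
E
```

```text
[526.8 233.  119.5] [[-0.   0.4]] [[ 0.4 -0.1]] [527.9 233.3 118. ] [526.  237.1 118. ]
clk 7.1 pos [ 427.843 -213.711  227.589] rot [-1.57   0.001  0.109] w 84.70667235312199 F [ 0.261  0.52  -0.145]
shift [ -5.9  67.6 -46.9] turn [-0.     0.249 -0.001]
```

```bash
python3 -m jog '[{"x":-4,"y":15,"z":-25,"ax":0,"ay":0.14,"az":0,"grip":85},{"x":-6,"y":45,"z":-46,"ax":0,"ay":0.245,"az":0,"grip":85},{"x":-6,"y":68,"z":-46,"ax":0,"ay":0.245,"az":0,"grip":85},{"x":-6,"y":68,"z":-46,"ax":0,"ay":0.245,"az":0,"grip":85},{"x":-6,"y":68,"z":-46,"ax":0,"ay":0.245,"az":0,"grip":85}]'; python3 -m jog '[{"x":0,"y":0,"z":0,"ax":0,"ay":0,"az":0,"grip":85},{"x":0,"y":0,"z":0,"ax":0,"ay":0,"az":0,"grip":85}]'; python3 -c "
from h import *
goal([427,-261,26],-8)"
```

```text
clock: 7.6
eef_pos: [427.9, -257.9, 160.0]
tool_rot: [-1.569, 0.001, -0.131]
force: [0.1, -0.9, -0.1]
width: 85.3
clock: 7.8
eef_pos: [428.6, -259.2, 161.1]
tool_rot: [-1.571, -0.002, -0.133]
force: [-0.3, 0.0, 0.2]
width: 85.1
clk 7.8 pos [ 428.578 -259.176  161.11 ] rot [-1.571 -0.002 -0.133] w 85.10196179701089 F [-0.281  0.02   0.157]
shift [ -1.6 135.1  -2. ] turn [0.    0.007 0.002]
```

```bash
python3 -m jog '[{"x":-1.5,"y":40,"z":-2,"ax":0,"ay":0.005,"az":0,"grip":85},{"x":-1.5,"y":75,"z":-2,"ax":0,"ay":0.005,"az":0,"grip":85},{"x":-1.5,"y":100,"z":-2,"ax":0,"ay":0.005,"az":0,"grip":85},{"x":-1.5,"y":120,"z":-2,"ax":0,"ay":0.005,"az":0,"grip":85},{"x":-1.5,"y":130,"z":-2,"ax":0,"ay":0.005,"az":0,"grip":85}]'; python3 -m jog '[{"x":0,"y":0,"z":0,"ax":0,"ay":0,"az":0,"grip":85},{"x":0,"y":0,"z":0,"ax":0,"ay":0,"az":0,"grip":85},{"x":0,"y":0,"z":0,"ax":0,"ay":0,"az":0,"grip":85}]'; python3 - <<'E'
from h import *
goal([427,-261,26],-8)
for n,r in(("top",(340,215,130,100,5)),("side",(235,260,90,110,5))): crop(get_image(n),*r,n+"_c1.png")
E
```

```text
clock: 8.3
eef_pos: [426.0, -261.0, 29.1]
tool_rot: [-1.57, 0.001, -0.138]
force: [-0.2, -0.1, 0.6]
width: 84.8
clock: 8.6
eef_pos: [426.7, -261.8, 31.0]
tool_rot: [-1.572, -0.002, -0.139]
force: [-1.0, -1.3, 1.1]
width: 84.9
clk 8.6 pos [ 426.721 -261.776   31.026] rot [-1.572 -0.002 -0.139] w 84.87818503975272 F [-1.018 -1.346  1.09 ]
shift [0.2 5.  0.8] turn [0.001 0.001 0.002]
```

View pics/top_c1.png

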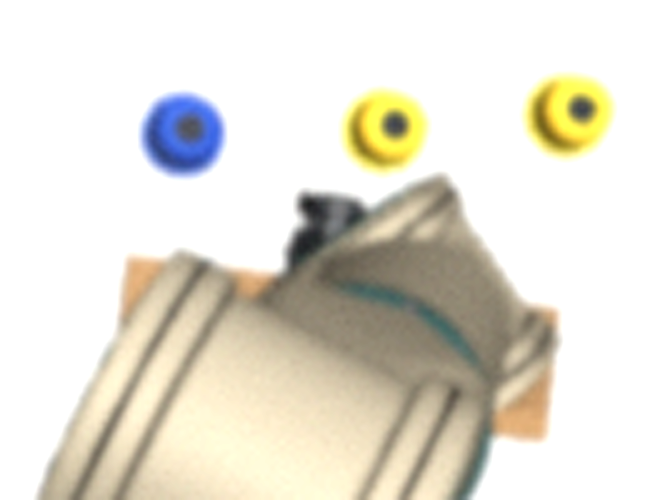

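View pics/side_c1.png

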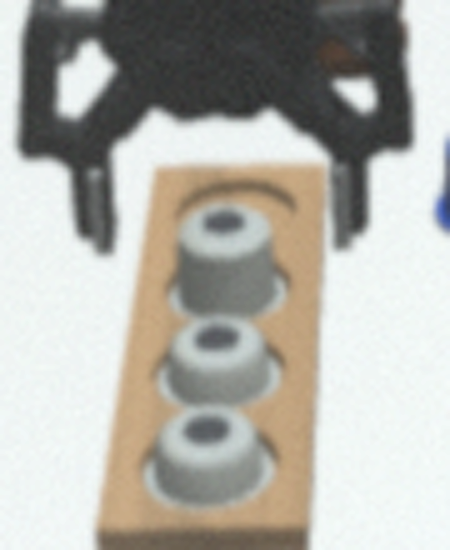

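The fingers straddle the tall capsule symmetrically, with tips at (95,245) and (345,245) and the capsule top at (222,220). I'll go down 4 mm and close.

```bash
python3 -m jog '[{"x":0,"y":4,"z":1,"ax":0,"ay":0,"az":0,"grip":85},{"x":0,"y":4,"z":1,"ax":0,"ay":0,"az":0,"grip":60},{"x":0,"y":4,"z":1,"ax":0,"ay":0,"az":0,"grip":45},{"x":0,"y":4,"z":1,"ax":0,"ay":0,"az":0,"grip":30},{"x":0,"y":4,"z":1,"ax":0,"ay":0,"az":0,"grip":30}]'; python3 -m jog '[{"x":0,"y":0,"z":0,"ax":0,"ay":0,"az":0,"grip":30},{"x":0,"y":0,"z":0,"ax":0,"ay":0,"az":0,"grip":30},{"x":0,"y":0,"z":0,"ax":0,"ay":0,"az":0,"grip":30},{"x":0,"y":0,"z":0,"ax":0,"ay":0,"az":0,"grip":30}]'; python3 - <<'E'
from h import *
goal([427,-261,26],-8)
for n,r in(("side",(235,260,90,110,5)),): crop(get_image(n),*r,n+"_c2.png")
E
```

```text
clock: 9.2
eef_pos: [426.0, -260.4, 26.4]
tool_rot: [-1.571, -0.0, -0.139]
force: [-0.7, 0.5, 4.6]
width: 35.1
clock: 9.6
eef_pos: [426.0, -260.4, 26.4]
tool_rot: [-1.571, -0.0, -0.139]
force: [-1.2, 1.5, 4.8]
width: 35.2
clk 9.6 pos [ 426.009 -260.376   26.362] rot [-1.571 -0.    -0.139] w 35.22256319887852 F [-1.18   1.519  4.789]
shift [ 1.1  0.4 -0.5] turn [-0.  0.  0.]
```

View pics/side_c2.png

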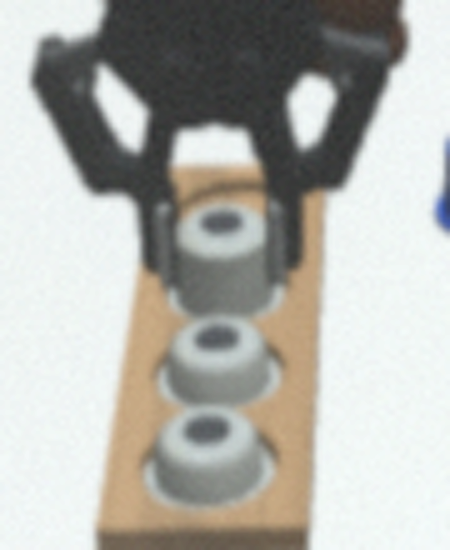

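Gripped at about 35 mm. Lifting gently.

```bash
python3 -m jog '[{"x":0,"y":-8,"z":0,"ax":0,"ay":0,"az":0,"grip":30},{"x":0,"y":-20,"z":0,"ax":0,"ay":0,"az":0,"grip":30},{"x":0,"y":-40,"z":0,"ax":0,"ay":0,"az":0,"grip":30},{"x":0,"y":-65,"z":0,"ax":0,"ay":0,"az":0,"grip":30},{"x":0,"y":-80,"z":0,"ax":0,"ay":0,"az":0,"grip":30}]'; python3 -m jog '[{"x":0,"y":0,"z":0,"ax":0,"ay":0,"az":0,"grip":30},{"x":0,"y":-20,"z":0,"ax":0,"ay":0,"az":0,"grip":30},{"x":0,"y":-50,"z":0,"ax":0,"ay":0,"az":0,"grip":30},{"x":0,"y":-80,"z":0,"ax":0,"ay":0,"az":0,"grip":30},{"x":0,"y":-100,"z":0,"ax":0,"ay":0,"az":0,"grip":30}]';  python3 -m jog '[{"x":0,"y":-20,"z":0,"ax":0,"ay":0,"az":0,"grip":30},{"x":0,"y":-30,"z":0,"ax":0,"ay":0,"az":0,"grip":30},{"x":0,"y":-30,"z":0,"ax":0,"ay":0,"az":0,"grip":30}]'; python3 - <<'E'
from h import *
goal([526,233,238],0)
for n,r in(("side",(220,190,120,180,3)),): crop(get_image(n),*r,n+"_c3.png")
E
```

```text
clock: 10.15
eef_pos: [426.6, -260.8, 108.2]
tool_rot: [-1.572, -0.002, -0.139]
force: [0.6, 0.3, -1.0]
width: 35.7
clock: 10.65
eef_pos: [426.2, -260.5, 207.2]
tool_rot: [-1.571, -0.001, -0.139]
force: [0.8, -0.4, 0.0]
width: 35.6
clock: 10.95
eef_pos: [426.6, -260.6, 236.5]
tool_rot: [-1.571, -0.002, -0.139]
force: [-0.6, 0.6, -0.7]
width: 35.1
clk 10.95 pos [ 426.564 -260.599  236.549] rot [-1.571 -0.002 -0.139] w 35.09502825769107 F [-0.578  0.575 -0.695]
shift [ 30.2  -1.6 502.6] turn [ 0.001 -0.139  0.002]
```

View pics/side_c3.png

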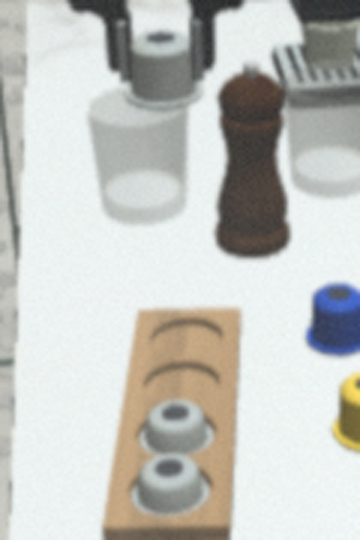

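The capsule is held upright in the side crop at (162,65), and both short ones are still in their pockets. Carrying it across at z≈236, above the 150 mm mill.

```bash
python3 -m jog '[{"x":1,"y":0,"z":20,"ax":0,"ay":-0.01,"az":0,"grip":30},{"x":3,"y":0,"z":55,"ax":0,"ay":-0.02,"az":0,"grip":30},{"x":5,"y":0,"z":95,"ax":0,"ay":-0.03,"az":0,"grip":30},{"x":8,"y":0,"z":135,"ax":0,"ay":-0.04,"az":0,"grip":30},{"x":10,"y":0,"z":175,"ax":0,"ay":-0.05,"az":0,"grip":30}]'; python3 -m jog '[{"x":4,"y":0,"z":40,"ax":0,"ay":-0.02,"az":0,"grip":30},{"x":8,"y":0,"z":80,"ax":0,"ay":-0.04,"az":0,"grip":30},{"x":12,"y":0,"z":120,"ax":0,"ay":-0.06,"az":0,"grip":30},{"x":16,"y":0,"z":155,"ax":0,"ay":-0.08,"az":0,"grip":30},{"x":20,"y":0,"z":180,"ax":0,"ay":-0.09,"az":0,"grip":30}]'; python3 - <<'E'
from h import *
goal([526,233,238],0)
E
```

```text
clock: 11.5
eef_pos: [459.6, -86.8, 234.5]
tool_rot: [-1.571, 0.002, -0.089]
force: [0.5, -0.1, -0.4]
width: 35.5
clock: 12.0
eef_pos: [495.3, 92.0, 234.2]
tool_rot: [-1.571, 0.003, 0.005]
force: [0.3, 0.9, -1.1]
width: 35.6
clk 12.0 pos [495.315  92.047 234.235] rot [-1.571  0.003  0.005] w 35.55382260060713 F [ 0.319  0.852 -1.084]
shift [ 31.3  -3.8 140.8] turn [-0.     0.005 -0.003]
```

```bash
python3 -m jog '[{"x":8,"y":0,"z":35,"ax":0,"ay":0,"az":0,"grip":30},{"x":16,"y":0,"z":70,"ax":0,"ay":0,"az":0,"grip":30},{"x":24,"y":0,"z":105,"ax":0,"ay":0,"az":0,"grip":30},{"x":29,"y":0,"z":130,"ax":0,"ay":0,"az":0,"grip":30},{"x":31,"y":0,"z":141,"ax":0,"ay":0,"az":0,"grip":30}]'; python3 -m jog '[{"x":0,"y":0,"z":0,"ax":0,"ay":0,"az":0,"grip":30},{"x":0,"y":15,"z":0,"ax":0,"ay":0,"az":0,"grip":30},{"x":0,"y":35,"z":0,"ax":0,"ay":0,"az":0,"grip":30},{"x":0,"y":50,"z":0,"ax":0,"ay":0,"az":0,"grip":30},{"x":0,"y":50,"z":0,"ax":0,"ay":0,"az":0,"grip":30}]'; python3 - <<'E'
from h import *
goal([526,233,156],0)
for n,r in(("top",(155,170,100,110,5)),("side",(260,100,130,110,5))): crop(get_image(n),*r,n+"_p1.png")
E
```

```text
clock: 12.5
eef_pos: [526.1, 233.1, 233.9]
tool_rot: [-1.571, 0.003, 0.005]
force: [-0.1, -0.7, -0.2]
width: 35.1
clock: 13.0
eef_pos: [525.3, 227.1, 183.8]
tool_rot: [-1.574, 0.005, -0.002]
force: [0.1, -0.6, 0.6]
width: 35.0
clk 13.0 pos [525.279 227.096 183.828] rot [-1.574  0.005 -0.002] w 35.02110987350127 F [ 0.063 -0.617  0.573]
shift [ 0.8 27.8  6. ] turn [ 0.003 -0.002 -0.005]
```

View pics/top_p1.png

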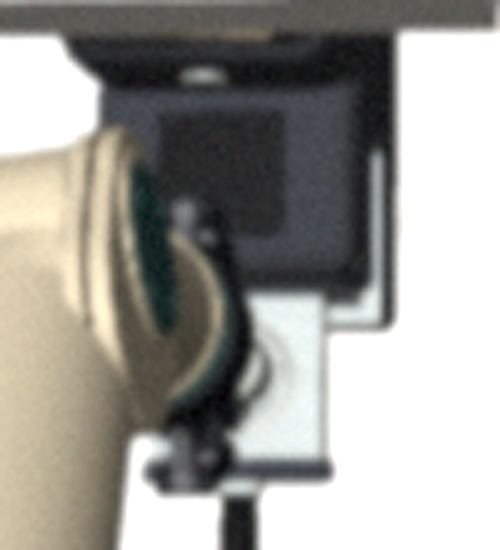

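View pics/side_p1.png

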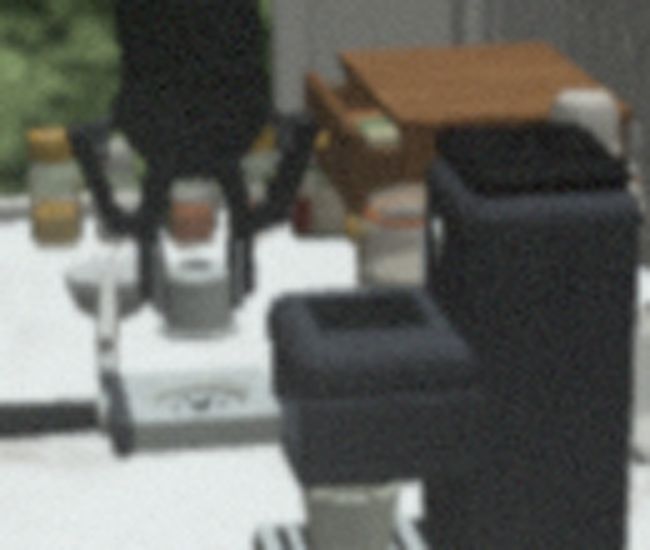

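```bash
python3 -m jog '[{"x":0,"y":0,"z":0,"ax":0,"ay":0,"az":0,"grip":30},{"x":0,"y":0,"z":0,"ax":0,"ay":0,"az":0,"grip":30},{"x":0,"y":0,"z":0,"ax":0,"ay":0,"az":0,"grip":30},{"x":0,"y":0,"z":0,"ax":0,"ay":0,"az":0,"grip":30},{"x":0,"y":0,"z":0,"ax":0,"ay":0,"az":0,"grip":30}]'; python3 - <<'E'
from h import *
goal([526,233,158],0)
E
```

```text
clock: 13.6
eef_pos: [527.1, 230.2, 186.1]
tool_rot: [-1.571, -0.0, 0.001]
force: [0.2, 0.1, -0.1]
width: 35.2
clk 13.6 pos [527.051 230.162 186.072] rot [-1.571 -0.     0.001] w 35.18397217162231 F [ 0.197  0.068 -0.051]
shift [-1.1 28.1  2.8] turn [-0.     0.001  0.   ]
```

```bash
python3 -m jog '[{"x":-0.5,"y":8,"z":2,"ax":0,"ay":0,"az":0,"grip":30},{"x":-0.5,"y":16,"z":2,"ax":0,"ay":0,"az":0,"grip":30},{"x":-0.5,"y":22,"z":2,"ax":0,"ay":0,"az":0,"grip":30},{"x":-0.5,"y":27,"z":2,"ax":0,"ay":0,"az":0,"grip":30},{"x":-0.5,"y":27,"z":2,"ax":0,"ay":0,"az":0,"grip":30}]'; python3 -m jog '[{"x":0,"y":0,"z":0,"ax":0,"ay":0,"az":0,"grip":30},{"x":0,"y":0,"z":0,"ax":0,"ay":0,"az":0,"grip":30},{"x":0,"y":0,"z":0,"ax":0,"ay":0,"az":0,"grip":30},{"x":0,"y":0,"z":0,"ax":0,"ay":0,"az":0,"grip":30},{"x":0,"y":0,"z":0,"ax":0,"ay":0,"az":0,"grip":30}]'; python3 - <<'E'
from h import *
goal([526,233,158],0)
for n,r in(("top",(175,210,60,60,10)),("side",(275,140,70,60,10))): crop(get_image(n),*r,n+"_p2.png")
E
```

```text
clock: 14.1
eef_pos: [525.9, 231.8, 157.8]
tool_rot: [-1.572, 0.002, 0.001]
force: [0.6, 0.1, -0.3]
width: 35.3
clock: 14.6
eef_pos: [526.6, 232.1, 159.1]
tool_rot: [-1.571, -0.0, 0.001]
force: [0.0, -0.4, -0.0]
width: 35.4
clk 14.6 pos [526.569 232.112 159.051] rot [-1.571 -0.     0.001] w 35.37045261919488 F [ 0.034 -0.404 -0.015]
shift [-0.6  1.1  0.9] turn [-0.     0.001  0.   ]
```

View pics/top_p2.png

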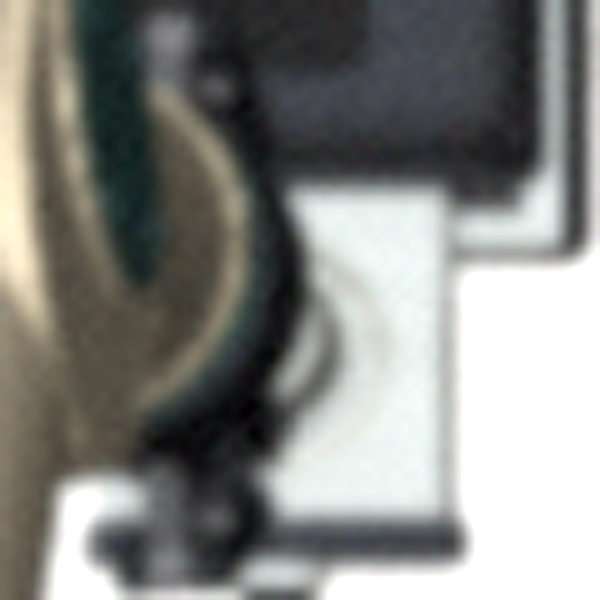

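View pics/side_p2.png

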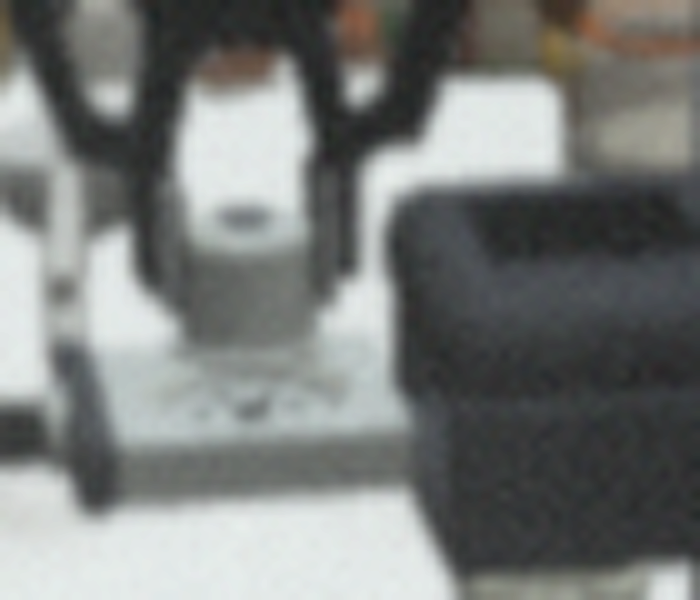

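Capsule is in place in the side crop, with its top disc at (245,217) directly above the seat hole at (252,404). I'll overlay model circles to check the centring.

```bash
python3 - <<'E'
from h import *
np.set_printoptions(precision=1,suppress=True)
th=np.linspace(0,2*np.pi,60)
circ=lambda c,r,z:np.c_[c[0]+r*np.cos(th),c[1]+r*np.sin(th),0*th+z]
out=[]
for n,(x0,y0,w,h) in(("top",(175,210,60,60)),("side",(275,140,70,60))):
    im=get_image(n); c=cam(im); s=10
    I=cv2.resize(im["color"][y0:y0+h,x0:x0+w,::-1],None,fx=s,fy=s,interpolation=cv2.INTER_CUBIC); I=np.clip(I*1.6,0,255).astype(np.uint8)
    def dr(P,col): cv2.polylines(I,[np.int32(((proj(c,P)-[x0,y0]+.5)*s-.5).round())],True,col,1)
    S=(526.8,233.); C=(527.2,232.); u=137.6
    dr(circ(S,29,125),(0,0,255)); dr(circ(S,3.5,118),(0,0,255))
    dr(circ(C,23,u),(0,200,0)); dr(circ(C,18,u+36),(0,200,0)); dr(circ(C,6.5,u+36),(0,200,0))
    cv2.imwrite(f"pics/{n}_ov.png",I)
s=cam(get_image("side"))
b=(275+245/10-.45,140+217/10-.45); print("cap",onz(s,b,173.6)); b=(275+252/10-.45,140+404/10-.45); print("seat",onz(s,b,118))
E
```

```text
cap [526.7 231.1 173.6]
seat [527.6 237.2 118. ]
```

View pics/top_ov.png

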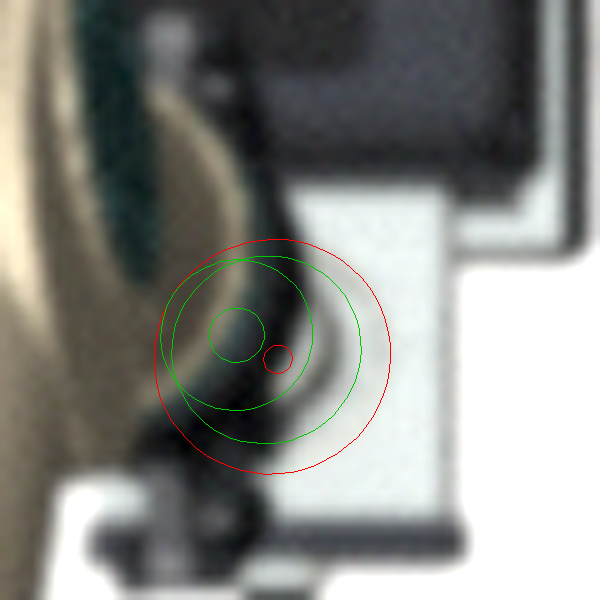

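View pics/side_ov.png

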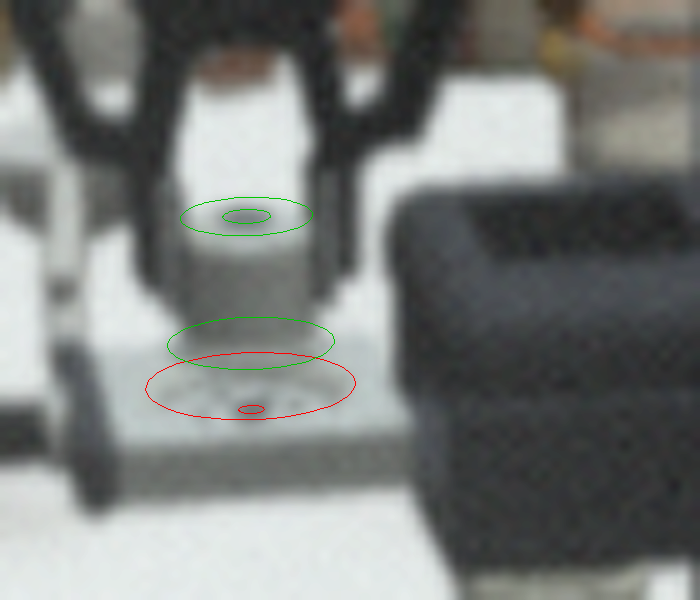

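The side view agrees. In the top view the model's and the capsule's right edges need a closer look, so I'll average frames and stretch the contrast.

```bash
python3 - <<'E'
from h import *
A=[get_image("top") for _ in range(12)]; B=[get_image("side") for _ in range(12)]
np.save("A.npy",np.mean([a["color"] for a in A],0)); np.save("B.npy",np.mean([a["color"] for a in B],0))
th=np.linspace(0,2*np.pi,60)
circ=lambda c,r,z:np.c_[c[0]+r*np.cos(th),c[1]+r*np.sin(th),0*th+z]
for n,im,arr,(x0,y0,w,h,s),lo,hi in(("top",A[0],"A.npy",(188,225,32,36,16),60,150),("side",B[0],"B.npy",(285,150,40,40,14),20,150)):
    c=cam(im); a=np.load(arr)[y0:y0+h,x0:x0+w,::-1]; print(n,a.min(),np.percentile(a,95))
    hi=np.percentile(a,98); lo=hi*0.35
    I=cv2.resize(np.clip((a-lo)/(hi-lo)*255,0,255).astype(np.float32),None,fx=s,fy=s,interpolation=cv2.INTER_CUBIC); I=np.clip(I,0,255).astype(np.uint8); J=I.copy()
    def dr(P,col): cv2.polylines(J,[np.int32(((proj(c,P)-[x0,y0]+.5)*s-.5).round())],True,col,1)
    S=(526.8,233.); C=(527.2,232.); u=137.6
    dr(circ(S,29,125),(0,0,255)); dr(circ(S,24.5,118),(0,0,255)); dr(circ(C,23,u),(0,200,0)); dr(circ(C,18,u+36),(0,200,0)); dr(circ(C,19.5,u+3),(200,0,0))
    cv2.imwrite(f"pics/{n}_ov2.png",np.hstack([I,J])[:, :800*2])
    print(np.hstack([I,J]).shape)
E
python3 -c "
import cv2
for n in('top','side'):
    i=cv2.imread(f'pics/{n}_ov2.png');k=min(1,800/i.shape[1]);cv2.imwrite(f'pics/{n}_ov3.png',cv2.resize(i,None,fx=k,fy=k))"
```

```text
top 5.833333333333333 153.25
(576, 1024, 3)
side 25.166666666666668 143.33333333333334
(560, 1120, 3)
```

```bash
ls pics | head -40
```

```text
side0.png
side_c1.png
side_c2.png
side_c3.png
side_h1.png
side_h2.png
side_h3.png
side_mach.png
side_ov.png
side_ov2.png
side_ov3.png
side_p1.png
side_p2.png
side_tray.png
top0.png
top_c1.png
top_h1.png
top_h2.png
top_h3.png
top_mach.png
top_ov.png
top_ov2.png
top_ov3.png
top_p1.png
top_p2.png
top_tray.png
```

View pics/top_ov3.png

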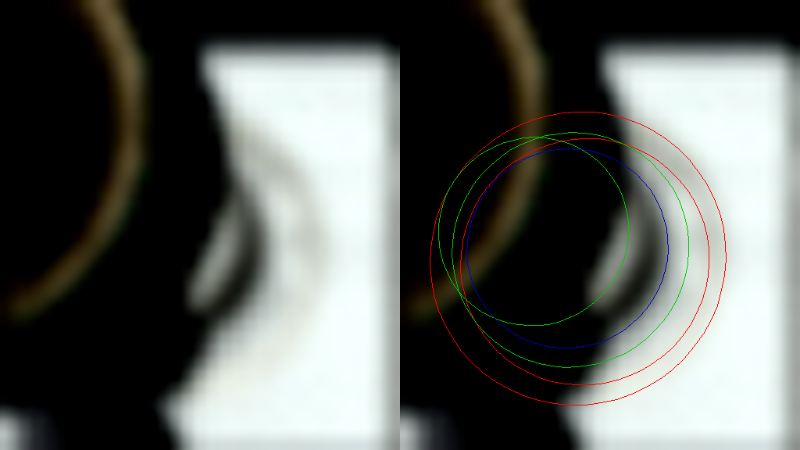

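View pics/side_ov3.png

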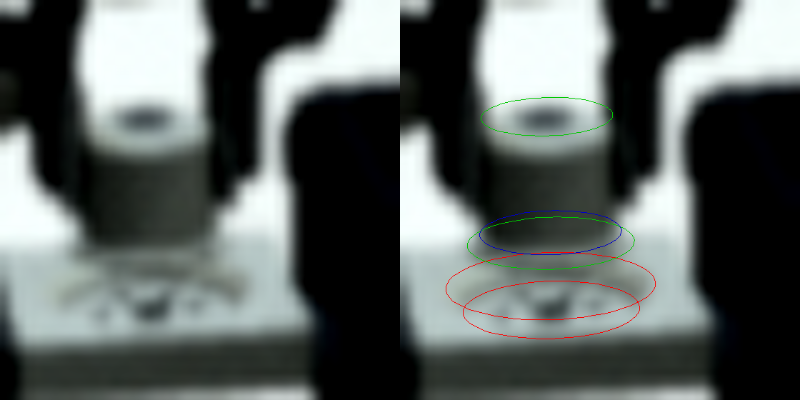

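In the averaged views the body circle lies on the capsule's dark side edge and the recess circles lie on the seat ring. The offset is about 1 mm in y. I'll do a final trim of +1 mm y and −2 mm z, then settle.

```bash
python3 -m jog '[{"x":0,"y":1,"z":0.5,"ax":0,"ay":0,"az":0,"grip":30},{"x":0,"y":2,"z":1,"ax":0,"ay":0,"az":0,"grip":30},{"x":0,"y":2,"z":1,"ax":0,"ay":0,"az":0,"grip":30},{"x":0,"y":2,"z":1,"ax":0,"ay":0,"az":0,"grip":30},{"x":0,"y":2,"z":1,"ax":0,"ay":0,"az":0,"grip":30}]'; python3 -m jog '[{"x":0,"y":0,"z":0,"ax":0,"ay":0,"az":0,"grip":30},{"x":0,"y":0,"z":0,"ax":0,"ay":0,"az":0,"grip":30},{"x":0,"y":0,"z":0,"ax":0,"ay":0,"az":0,"grip":30},{"x":0,"y":0,"z":0,"ax":0,"ay":0,"az":0,"grip":30},{"x":0,"y":0,"z":0,"ax":0,"ay":0,"az":0,"grip":30}]'; python3 - <<'E'
from h import *
goal([526,233,158],0)
for n in("top","side"): cv2.imwrite(f"pics/{n}_end.png",get_image(n)["color"][:,:,::-1])
E
```

```text
clock: 16.55
eef_pos: [526.5, 233.1, 156.9]
tool_rot: [-1.571, 0.0, 0.001]
force: [0.5, 0.0, -0.3]
width: 35.3
clock: 17.05
eef_pos: [526.5, 233.1, 156.9]
tool_rot: [-1.571, 0.0, 0.001]
force: [-0.4, 0.4, -0.7]
width: 35.4
clk 17.05 pos [526.491 233.076 156.903] rot [-1.571  0.     0.001] w 35.44269104776653 F [-0.422  0.418 -0.659]
shift [-0.5 -1.1 -0.1] turn [-0.     0.001 -0.   ]
```

View pics/side_end.png

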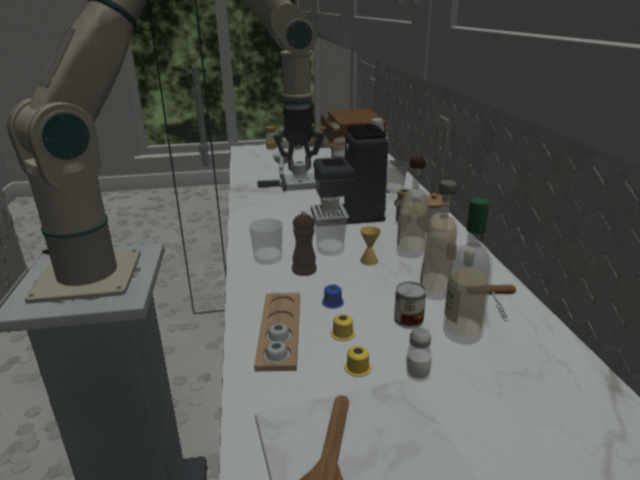

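View pics/top_end.png

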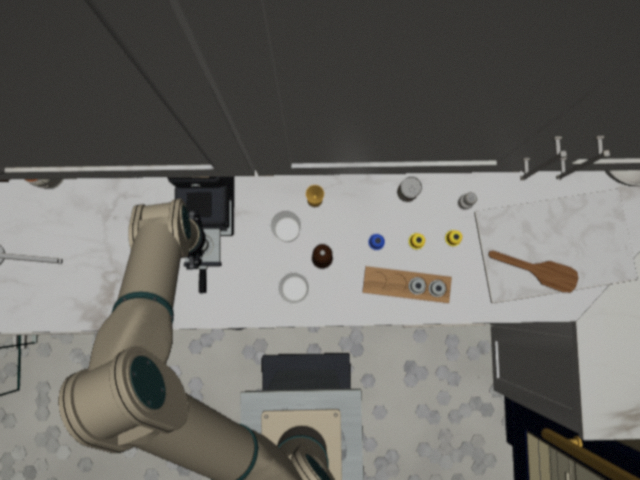

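The glasses, mills, jigger, tin and both short capsules, at (418,286) and (438,288), are where they started. The drawer is out and the capsule is held over its seat, so I'm handing in.

```bash
python3 -c "
from cell import *
print(finish_job())"
```

```text
the job is handed in; nothing more can be done
None
```

I pulled the drawer out to its end stop and plucked the tall capsule from the tray. I carried it over the obstacles and handed in at 17 s with it held over the seat. No verdict was reported, so the result rests on my own checks.

**Drawer:** The gripper moved 85.5 mm with the handle, not the stated 90 mm. The pulling force then rose to about 23 N without further movement. The fingers may have slipped a few mm on the bar, but the seat measured at about (527, 233), close to the (523, 233) expected with the drawer fully out.

**Capsule:** It is gripped at about 35 mm opening and the tool is vertical. Before a last trim of 1 mm sideways and 2 mm down, overlays showed it about 1 mm off the seat axis. By calculation its underside is now about 10–11 mm above the drawer top. The wrist force reads under 1 N.

**Disagreement:** The side camera put the seat about 0.5 px off the model (about 4 mm if read as y). The capsule's lower edge showed about the same bias, though its top disc did not. I took it as calibration error and relied on the top view for y.

**Surroundings:** In the final pictures the glasses, mills, measure, tin, shaker and both short capsules look unmoved.

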